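Tighten the cam lock of a microscope riser

TASK

Take the flat-blade screwdriver from the tool block and turn the cam lock clockwise so that it grabs the bolt and draws the loose leg of the upside-down microscope riser up tight against the board's edge. Stop as soon as the joint is closed and snug, do not overtighten it or bear down hard on the lock, put the screwdriver back fully into its hole in the block, and leave everything else where it stands.

Things in the scene. Friction and masses are not known exactly. Their poses are not given: they have to be found in the camera images.
- screwdriver: flat-blade screwdriver, 128 mm long, 0.12 kg, upright, blade down, in an end hole of the tool block. Origin: centre of the blade's tip; z up the shaft, x along the blade's width. Blade 12 mm wide (x), 2 mm thick (y), 13 mm high; shaft 8 mm thick up to z = 62 mm; then the black handle. The driver in the other end hole has a slim round 22 mm handle instead.
- handle_mid (a point): on the screwdriver's axis, 105 mm above the blade's tip: where to grip. The handle runs from 62 to 128 mm above the tip and has two broad flats, 24 mm apart along the screwdriver's y and 32 mm wide along its x; gripped across the flats, the fingers close along y.
- tool_block: fixed wooden block, 60 mm (x) by 160 mm (y) by 75 mm high; origin under its centre. Upright through holes in a row along its y: 16 mm wide at y = +50 and -50 mm (flat-blade driver in one, cross-head driver in the other, either way round) and a narrow one at y = 0 with a pencil 137 mm tall. A driver that is home rests its handle on the block, tip 13 mm above the table.
- top_board: white board of the riser, 300 x 160 x 36 mm, lying underside up, fixed on a 2 mm non-slip mat, upper face 38 mm above the table. Origin: at table level in the middle of its open edge; x points out of that edge towards the loose leg, y along the edge, z up. The far edge (x = -300 mm) has its leg already fitted; leave that end alone.
- cam_lock: cam lock at the open edge: steel disc, 34 mm across, sunk flush in the board, axis upright, 34 mm inside the open edge. Origin: on its axis at table level; x axis along its slot, arrow end pointing to the loose leg, 0.1 to 0.4 rad past it (clockwise) at the start. Stays where it is left. The like disc at the far leg is already tight.
- cam_slot (a point): centre of the slot's floor in the cam lock, 30.5 mm above the table; x along the slot. The slot is straight, 17 mm long, 4.2 mm wide, 7 mm deep, open at the disc's top (37.5 mm above the table). The screwdriver's blade drops in with 1.1 mm of play to either side.
- bolt_mouth (a point): point of the board's open edge where the bolt enters, 20 mm above the table. Seen from above the lock turns clockwise: nearly free at first, then drawing the bolt in against 0.03 to 0.1 N m (briefly 0.15 where it catches), tight 1.4 to 2.5 rad past the leg's direction, depending on how far this bolt is screwed in. From there, gap closed, the twist climbs: 0.16 N m is snug, over 0.2 too much. End stop at 3 rad.
- side_panel: loose leg: white upright panel 22 mm thick, 200 mm long, 90 mm high, about 0.5 kg, standing on the table, its bolt and two dowels already in the board's open edge. Origin: on its inner face, at table level, mid-length; x points away from the board. Its x in the board's frame is the gap still open: 2.2 to 3 mm at the start, 0 closed.
- cross_driver: bystander: cross-head driver in the other end hole, slim round black handle 22 mm across, same height; origin at its tip
- pencil: bystander: pencil standing in the block's middle hole, 137 mm tall; origin at its tip
- parts_tray: bystander: grey open tray, 85 x 120 x 24 mm, with spare fittings, on the robot's side of the leg; origin under its centre
- magnifier: bystander: black hand lens, 84 mm across, 9 mm high, with a 95 mm handle along its -x, lying beyond the leg; origin under the lens
- petri_dish: bystander: glass dish, 90 mm across, 16 mm high; origin under its centre
- eraser: bystander: white eraser, 50 x 26 x 14 mm, at the far side; origin under its centre
There are look-alikes about, which are no part of the job. What is shaped like the screwdriver but blue or turquoise is not meant.

How it is judged:
By the outcome, as a careful person would: the job done as asked, in the order asked, and still so for the second after the job is handed in, with the robot touching nothing.
It also fails if it takes over 67 s, if anything falls off the work surface, if the arm or the gripper's body presses on something with over 40 N, if the wrist force passes 120 N, or if a joint passes its speed limit or range.

ROBOT

A 7-joint arm with a two-finger parallel gripper is mounted at the origin on the work surface. World frame = base frame: x ahead of the robot, y to its left, z up, the work surface at z = 0. Lengths are in m, angles in rad, forces in N, time in s.
With the tool pointing down it reaches from about 0.4 to 0.85 m from the base axis. Payload 6.9 kg.
Tool frame: the origin (TCP) lies midway between the tips of the shut fingers; the grasp point (between the pads) lies 19 mm behind it; z points along the fingers, y is the line along which they close (so a half turn about z gives the same grasp; the last joint's range is limited). The gripper opens to 85 mm and grips with 20 to 120 N. Pads are 22 mm wide; open, the fingers measure 114 mm over their backs; the gripper's body (76 mm by 85 mm) begins 54 mm behind the grasp point. The pads swing forward as they close: fully open they stand 13 mm farther back than shut.
Start: joints at [1.268, 0.507, -0.238, 1.5, 0.126, 1.149, -0.155], TCP at [0.248, -0.574, 0.231] pointing down, gripper open.
Joint ranges: [-3.08, 3.08], [-0.24, 2.05], [-1.43, 1.35], [0, 2.5], [-1.52, 4.66], [0.17, 1.96], [-2.89, 2.89]. Speed limits (rad/s): [2.39, 2.39, 3.14, 3.14, 3.14, 3.14, 3.14].

INTERFACE

Orientations are given as a unit quaternion [x, y, z, w].
In Python, from workcell import arm gives the robot as it stands.
- The arm moves only by the tool step_arm, never from a script. Its argument "steps" is a list of rows, each an object of numbers: "x", "y", "z": the shift along the tool's x, y, z in mm; "roll": the turn about the tool's z in degrees. In form: [{"x": .., "y": .., "z": .., "roll": ..}, ...]. A call has 1 to 20 rows; each row is the pose to reach, as a shift and turn from the pose commanded when the call began, along the tool's axes at that moment; what a row does not reach only later rows make up. A row lasts 1/10 s, in which the tool goes at most 50 mm and 8.59 degrees, less where a joint would pass 70% of its speed; a pose out of reach is approached as far as the arm can. A call with a gripper value outside its range is refused whole. "jaw" is the gripper command: -1 is fully open, 1 is shut, values between are in proportion, set as the call begins (left out, the last holds). The fingers move at their own pace and stop on an object; "squeeze" is the grip in N (left out, the last holds). Time passes only in rows, so rows that repeat a pose let the fingers close. It gives the time, the measured TCP pose, the force, the opening and the grip force at its end, in the units of the state.
- arm.state(): the state, without advancing time (a new reading comes with each control period).
- arm.capture(name): name is "side" or "top"; returns the picture (420x560x3 uint8, red, green, blue); there is no depth.
- arm.get_calibration(name): a dict with "vertical_fov" (degrees; the focal length in pixels is half the picture's height over the tangent of half this angle, whatever the lens; pixels are square), "cx", "cy" (the principal point, pixels), "R" (3x3) and "t" (3): a world point X has camera coordinates R X + t. Camera axes: x right, y down, z forward; pixel columns grow to the right and rows downward; lengths in m; the calibration is good to about 2 mm. A picture is of the moment at which its call begins. get_calibration takes no time and is no camera call.
- arm.finish_job(): hands the job in; it is judged then, once.
The state is a dict: "time": time; "q": joint angles; "qvel": joint speeds; "joint_efforts": joint torques, N m; "position": TCP position; "ee_rot": TCP orientation; "force": force on the tool from outside, world axes, zero at the start; "wrist_torque": the same for the moment, N m; "grip_width": opening from 0.0 (shut) to 1.0 (fully open); "finger_force": force on a finger pad.
Only numpy, scipy, OpenCV 4.12 (cv2) and the standard library are available. Lean on these libraries where they do the work, as an engineer would, in place of code of your own. Each camera call takes 0.05 s, during which the arm holds its last target. There are 200 camera calls.

## Working session

There is one attempt and no reset: what is moved stays moved. The work goes in short steps, Python scripts to look and compute and a tool call to move; the robot and the scene stay as the last step left them, time stands still between calls to the robot, and variables do not carry over. Pictures are saved under pics/ and viewed, at most 10 in all, crops included, and the job is handed in when it is done.

Besides the shell and the picture viewer there is one more tool, called after ">>>" by a JSON object that holds its "fn" and its "kwargs", one argument or row to a line. step_arm: Moves the arm, as the interface text tells. Its arguments: {"type":"object","properties":{"steps":{"type":"array","items":{"type":"object","properties":{"x":{"type":"number"},"y":{"type":"number"},"z":{"type":"number"},"roll":{"type":"number"}}}},"jaw":{"type":"number"},"squeeze":{"type":"number"}},"required":["steps"]}

```bash
mkdir -p pics; cat > h.py <<'E'
import numpy as np, cv2
from workcell import arm
def snap(cam,name):
    im=arm.capture(cam); cv2.imwrite(f'pics/{name}.png',im[:,:,::-1]); return im
def cal(cam):
    c=arm.get_calibration(cam); f=210/np.tan(np.radians(c['vertical_fov'])/2)
    return f,c['cx'],c['cy'],np.array(c['R']),np.array(c['t'])
def unp(cam,u,v,z):
    f,cx,cy,R,t=cal(cam); d=R.T@np.array([(u-cx)/f,(v-cy)/f,1]); o=-R.T@t
    return o+d*(z-o[2])/d[2]
def proj(cam,X):
    f,cx,cy,R,t=cal(cam); p=R@np.array(X)+t; return np.array([cx+f*p[0]/p[2],cy+f*p[1]/p[2]])
E
python3 - <<'E'
from h import *
for c in('top','side'):
    snap(c,c+'0'); k=arm.get_calibration(c); R,t=np.array(k['R']),np.array(k['t']); print(k,-R.T@t)
print(arm.state())
E
```

```text
{'vertical_fov': 56.249390969806136, 'cx': 284.6130369712777, 'cy': 210.3714079229032, 'R': array([[ 7.21013063e-04, -9.99545092e-01, -3.01511124e-02],
       [-9.97857946e-01,  1.25316629e-03, -6.54060389e-02],
       [ 6.54140695e-02,  3.01336857e-02, -9.97403108e-01]]), 't': array([-0.11941701,  0.57203965,  0.7153857 ])} [ 0.52410412 -0.14163675  0.74734221]
{'vertical_fov': 45.769920664917976, 'cx': 281.1609276365785, 'cy': 213.2721723626839, 'R': array([[ 0.95057434, -0.30980245,  0.02075726],
       [-0.20246851, -0.66914634, -0.71501726],
       [ 0.23540374,  0.67547437, -0.69879858]]), 't': array([-0.57313977,  0.11526877,  0.92312572])} [ 0.35084301 -0.72397618  0.73939492]
{'time': 0.1, 'q': array([ 1.26850508,  0.50822298, -0.23753055,  1.50101598,  0.12570209,
        1.14892408, -0.15484385]), 'qvel': array([ 5.01200405e-04,  1.20249225e-05, -4.98125940e-04, -3.25108925e-03,
       -2.42521120e-03,  3.80561049e-04,  4.92966331e-04]), 'joint_efforts': array([-5.64032627e-03, -6.21835113e+01, -2.19480157e+00, -2.50205666e+01,
        1.25774613e-02,  7.72887521e-03,  5.17526757e-05]), 'position': array([ 0.24761637, -0.57336644,  0.23054153]), 'ee_rot': array([ 9.79288341e-01,  2.02469056e-01, -1.78120693e-04, -7.70759787e-04]), 'force': array([-0.00256167, -0.20869408, -0.24105604]), 'wrist_torque': array([ 0.02566735, -0.00708932,  0.01162979]), 'finger_force': 0.0, 'grip_width': 0.9976474917467655}
```

View pics/top0.png

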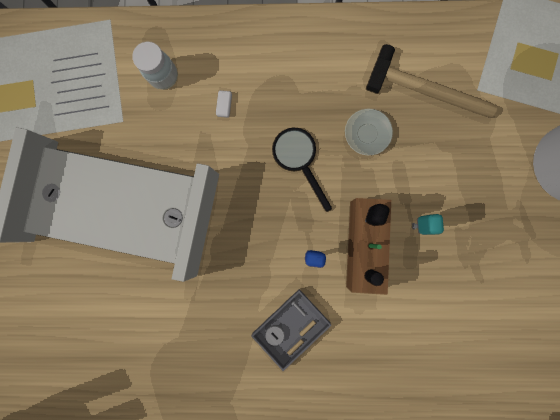

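View pics/side0.png

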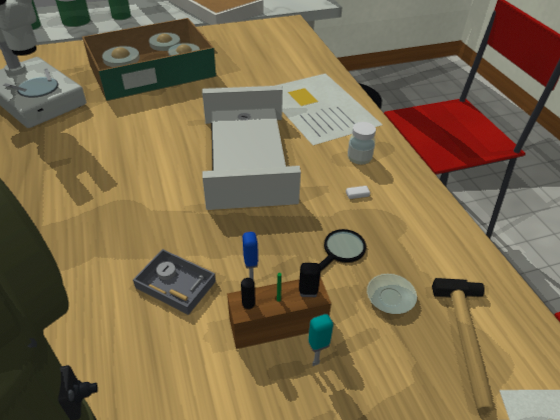

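The broad black handle is at (377,214) top and the slim one at (374,277). The lock is at (173,217), with the loose leg at about (195,222). I'll zoom in on both.

```bash
python3 - <<'E'
from h import *
im=cv2.imread('pics/top0.png')
a=cv2.resize(im[185:305,340:400],None,fx=5,fy=5,interpolation=cv2.INTER_CUBIC)
b=cv2.resize(im[160:285,140:220],None,fx=4.8,fy=4.8,interpolation=cv2.INTER_CUBIC)
b=np.clip(b.astype(float)*1.3,0,255).astype(np.uint8)
a=np.clip(a.astype(float)*2,0,255).astype(np.uint8)
print(a.shape,b.shape)
cv2.imwrite('pics/z1.png',np.hstack([a,b[:600]]))
for n,u,v,z in [('drv',377,214,.141),('slim',374,277,.141),('lock',173,217,.0375)]: print(n,unp('top',u,v,z))
E
```

```text
(600, 300, 3) (600, 384, 3)
drv [ 0.5581089  -0.26524409  0.141     ]
slim [ 0.46220978 -0.25931753  0.141     ]
lock [0.55879086 0.08359712 0.0375    ]
```

View pics/z1.png

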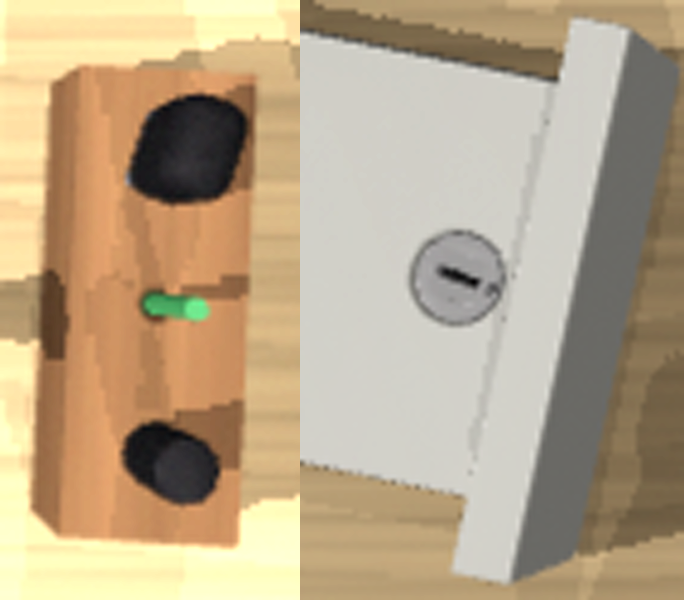

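The slot runs about 16° clockwise of the board's x, which fits the stated start. Next I need the handle's orientation, so I'll stretch the dark range.

```bash
python3 - <<'E'
from h import *
im=cv2.imread('pics/top0.png').astype(float)
sd=cv2.imread('pics/side0.png').astype(float)
g=lambda c:np.clip(255*(c/110)**.6,0,255).astype(np.uint8)
a=cv2.resize(g(im[200:230,360:395]),None,fx=11,fy=11,interpolation=cv2.INTER_NEAREST)
b=cv2.resize(g(sd[255:300,290:330]),None,fx=9,fy=9,interpolation=cv2.INTER_NEAREST)
H=max(a.shape[0],b.shape[0]); p=lambda q:np.pad(q,((0,H-q.shape[0]),(0,0),(0,0)))
cv2.imwrite('pics/z2.png',np.hstack([p(a),p(b)]))
# block, lock
P=lambda x,y,z:unp('top',340+x/5,185+y/5,z)
for q in [(255,75),(238,545),(83,65),(60,537)]: print(P(*q,.075).round(4))
Q=lambda x,y,z:unp('top',140+x/4.8,160+y/4.8,z)
print('lock',Q(159,277,.0375))
d=Q(180,288,.0375)-Q(140,267,.0375); print('slot',np.degrees(np.arctan2(d[1],d[0])),np.linalg.norm(d))
d=Q(165,495,.038)-Q(0,462,.038); print('boardx',np.degrees(np.arctan2(d[1],d[0])))
d=Q(250,80,.038)-Q(170,480,.038); print('edge',np.degrees(np.arctan2(d[1],d[0])),np.linalg.norm(d))
d=Q(272,18,.09)-Q(152,572,.09);print('leg',np.degrees(np.arctan2(d[1],d[0])),np.linalg.norm(d))
E
```

```text
[ 0.5857 -0.3028  0.075 ]
[ 0.4273 -0.2944  0.075 ]
[ 0.5892 -0.2444  0.075 ]
[ 0.4296 -0.235   0.075 ]
lock [0.55749672 0.08334173 0.0375    ]
slot -117.3033440427167 0.017443331581616373
boardx -100.9460230174454
edge -10.417604899132343 0.1544818735634198
leg -11.351405262059947 0.19869538272852452
```

View pics/z2.png

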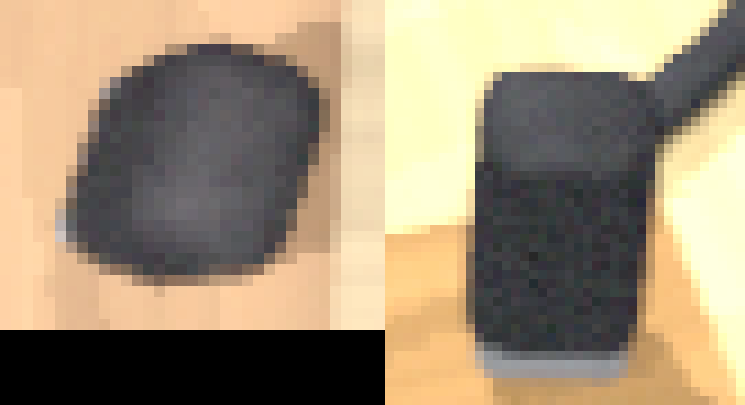

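```bash
cat >> h.py <<'E'
from scipy.spatial.transform import Rotation as Ro
def go(p,yaw=None):
    s=arm.state(); R=Ro.from_quat(s['ee_rot']).as_matrix()
    y0=np.degrees(np.arctan2(R[1,0],R[0,0])); d=R.T@(np.array(p)-s['position'])*1000
    print('shift',d.round(1),'yaw0',y0.round(2),'roll',None if yaw is None else -round((yaw-y0),2))
def tri(ut,us):
    from scipy.optimize import least_squares
    r=least_squares(lambda X:np.r_[proj('top',X)-ut,proj('side',X)-us],[.5,-.2,.1]); return r.x,r.fun
E
python3 - <<'E'
from h import *
print(unp('top',378.9,214.5,.141))
print('teal',tri((430,224),(320,320)),'blue',tri((316,259),(250,240)))
print('drvtop',tri((378.5,214.5),(290+562/9-385/9,255+120/9)))
go([.558,-.270,.235],163.6)
E
```

```text
[ 0.55733734 -0.26813037  0.141     ]
teal (array([ 0.54432643, -0.35322489,  0.11857183]), array([ 0.16663932, -0.56702721, -0.54575684,  0.0507046 ])) blue (array([ 0.48845088, -0.17252819,  0.12151106]), array([ 0.07298049, -0.24312873, -0.27071902, -0.0068836 ]))
drvtop (array([ 0.55843501, -0.26913683,  0.13429274]), array([ 0.13819173, -0.4693951 , -0.49216548,  0.04086503]))
shift [ 405.2 -155.4   -4.2] yaw0 23.36 roll -140.24
```

>>> {"fn": "step_arm", "kwargs": {
  "steps": [
    {"x": 405,"y": -155,"z": -5,"roll": -140},
    {"x": 405,"y": -155,"z": -5,"roll": -140},
    {"x": 405,"y": -155,"z": -5,"roll": -140},
    {"x": 405,"y": -155,"z": -5,"roll": -140},
    {"x": 405,"y": -155,"z": -5,"roll": -140},
    {"x": 405,"y": -155,"z": -5,"roll": -140},
    {"x": 405,"y": -155,"z": -5,"roll": -140},
    {"x": 405,"y": -155,"z": -5,"roll": -140},
    {"x": 405,"y": -155,"z": -5,"roll": -140},
    {"x": 405,"y": -155,"z": -5,"roll": -140},
    {"x": 405,"y": -155,"z": -5,"roll": -140},
    {"x": 405,"y": -155,"z": -5,"roll": -140},
    {"x": 405,"y": -155,"z": -5,"roll": -140},
    {"x": 405,"y": -155,"z": -5,"roll": -140},
    {"x": 405,"y": -155,"z": -5,"roll": -140},
    {"x": 405,"y": -155,"z": -5,"roll": -140},
    {"x": 405,"y": -155,"z": -5,"roll": -140},
    {"x": 405,"y": -155,"z": -5,"roll": -140}
  ],
  "jaw": 0,
  "squeeze": 60
}}

```text
time: 1.9
position: [0.5578, -0.2711, 0.2357]
ee_rot: [0.145, 0.989, 0.0, -0.0]
force: [0.8, -1.2, -0.2]
grip_width: 0.501
finger_force: 0.0
```

```bash
python3 - <<'E'
from h import *
s=arm.state();print(s['time'],s['q'].round(2),s['position'],s['grip_width'])
go([.558,-.269,.099],163.6)
b=snap('side','side1')
cv2.imwrite('pics/s1.png',cv2.resize(b[150:370,180:440,::-1],None,fx=2.7,fy=2.7,interpolation=cv2.INTER_CUBIC))
E
```

```text
1.9 [ 0.93  0.62 -0.92  1.5   0.5   1.27  1.24] [ 0.55783044 -0.27105362  0.23568005] 0.5012991651252595
shift [  0.3   2.  136.7] yaw0 163.37 roll -0.23
```

View pics/s1.png

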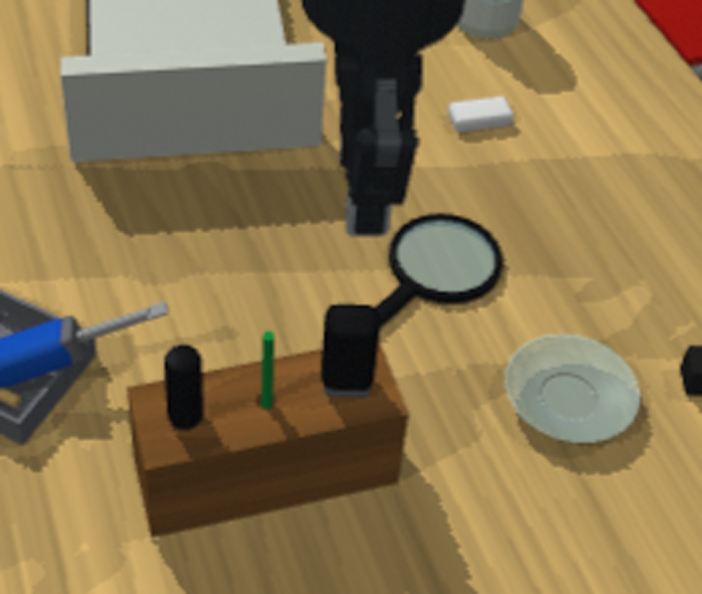

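The blue driver now lies in the tray and the teal one isn't in this crop. I'll check the top view before going on.

```bash
python3 - <<'E'
from h import *
snap('top','top1'); print(arm.state()['time'])
E
```

```text
2.0
```

View pics/top1.png

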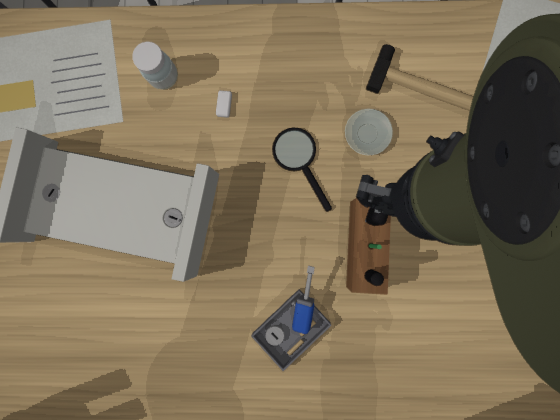

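The blue look-alike, which stood unsupported, has toppled into the tray on its own side of the block. The tray, block and drivers haven't moved. I'll go down and grip.

>>> {"fn": "step_arm", "kwargs": {
  "steps": [
    {"x": 0,"y": 2,"z": 40},
    {"x": 0,"y": 2,"z": 80},
    {"x": 0,"y": 2,"z": 105},
    {"x": 0,"y": 2,"z": 122},
    {"x": 0,"y": 2,"z": 132},
    {"x": 0,"y": 2,"z": 136},
    {"x": 0,"y": 2,"z": 136},
    {"x": 0,"y": 2,"z": 136}
  ]
}}

```text
$.steps[0]: bad value
```

>>> {"fn": "step_arm", "kwargs": {
  "steps": [
    {},
    {},
    {},
    {},
    {},
    {},
    {}
  ],
  "jaw": 1,
  "squeeze": 60
}}

```text
$.steps[0]: bad value
```

All four keys need to be given in each row.

>>> {"fn": "step_arm", "kwargs": {
  "steps": [
    {"x": 0,"y": 2,"z": 40,"roll": 0},
    {"x": 0,"y": 2,"z": 80,"roll": 0},
    {"x": 0,"y": 2,"z": 105,"roll": 0},
    {"x": 0,"y": 2,"z": 122,"roll": 0},
    {"x": 0,"y": 2,"z": 132,"roll": 0},
    {"x": 0,"y": 2,"z": 136,"roll": 0},
    {"x": 0,"y": 2,"z": 136,"roll": 0},
    {"x": 0,"y": 2,"z": 136,"roll": 0}
  ]
}}

```text
time: 2.8
position: [0.5594, -0.269, 0.1013]
ee_rot: [0.145, 0.989, -0.0, 0.001]
force: [1.1, -0.7, -1.0]
grip_width: 0.498
finger_force: 0.0
```

>>> {"fn": "step_arm", "kwargs": {
  "steps": [
    {"x": 0,"y": 0,"z": 0,"roll": 0},
    {"x": 0,"y": 0,"z": 0,"roll": 0},
    {"x": 0,"y": 0,"z": 0,"roll": 0},
    {"x": 0,"y": 0,"z": 0,"roll": 0},
    {"x": 0,"y": 0,"z": 0,"roll": 0},
    {"x": 0,"y": 0,"z": 0,"roll": 0}
  ],
  "jaw": 1,
  "squeeze": 60
}}

```text
time: 3.4
position: [0.5592, -0.2691, 0.1012]
ee_rot: [0.145, 0.989, -0.0, 0.001]
force: [-1.6, -0.2, 5.5]
grip_width: 0.273
finger_force: 59.5
```

>>> {"fn": "step_arm", "kwargs": {
  "steps": [
    {"x": 0,"y": 0,"z": -15,"roll": 0},
    {"x": 0,"y": 0,"z": -45,"roll": 0},
    {"x": 0,"y": 0,"z": -85,"roll": 0},
    {"x": 0,"y": 0,"z": -125,"roll": 0},
    {"x": 0,"y": 0,"z": -150,"roll": 0},
    {"x": 0,"y": 0,"z": -150,"roll": 0},
    {"x": 0,"y": 0,"z": -150,"roll": 0}
  ]
}}

```text
time: 4.1
position: [0.5586, -0.2688, 0.2509]
ee_rot: [0.145, 0.989, -0.0, 0.0]
force: [-0.4, -0.2, -0.9]
grip_width: 0.274
finger_force: 59.3
```

```bash
python3 - <<'E'
from h import *
s=arm.state();print(s['time'],s['q'].round(2),s['position'],s['grip_width'],s['force'])
go([.5575,.0833,.25],242.7)
E
```

```text
4.1 [ 0.93  0.6  -0.92  1.48  0.49  1.3   1.24] [ 0.55857672 -0.26883422  0.2508665 ] 0.27407425328266194 [-0.35605756 -0.21807397 -0.93368945]
shift [101.8 337.1   0.7] yaw0 163.37 roll -79.33
```

>>> {"fn": "step_arm", "kwargs": {
  "steps": [
    {"x": 25,"y": 84,"z": 0,"roll": -20},
    {"x": 102,"y": 337,"z": 0,"roll": -79},
    {"x": 102,"y": 337,"z": 0,"roll": -79},
    {"x": 102,"y": 337,"z": 0,"roll": -79},
    {"x": 102,"y": 337,"z": 0,"roll": -79},
    {"x": 102,"y": 337,"z": 0,"roll": -79},
    {"x": 102,"y": 337,"z": 0,"roll": -79},
    {"x": 102,"y": 337,"z": 0,"roll": -79},
    {"x": 102,"y": 337,"z": 0,"roll": -79},
    {"x": 102,"y": 337,"z": 0,"roll": -79},
    {"x": 102,"y": 337,"z": 0,"roll": -79},
    {"x": 102,"y": 337,"z": 0,"roll": -79},
    {"x": 102,"y": 337,"z": 0,"roll": -79},
    {"x": 102,"y": 337,"z": 0,"roll": -79}
  ]
}}

```text
time: 5.5
position: [0.5575, 0.0828, 0.2504]
ee_rot: [-0.517, 0.856, -0.0, 0.0]
force: [0.2, 0.2, -1.0]
grip_width: 0.275
finger_force: 59.3
```

```bash
python3 - <<'E'
from h import *
s=arm.state();print(s['time'],s['q'].round(2),s['position'],s['grip_width'],s['force'])
go([.5575,.0833,.16],242.7)
E
```

```text
5.5 [ 0.53  0.65 -1.29  1.63  0.64  1.35  1.81] [0.55749755 0.08281881 0.25037114] 0.2747772485792625 [ 0.18303248  0.24533509 -0.95544778]
shift [-0.4  0.2 90.4] yaw0 -117.74 roll -360.44
```

>>> {"fn": "step_arm", "kwargs": {
  "steps": [
    {"x": 0,"y": 0,"z": 40,"roll": 0},
    {"x": 0,"y": 0,"z": 80,"roll": 0},
    {"x": 0,"y": 0,"z": 100,"roll": 0},
    {"x": 0,"y": 0,"z": 106,"roll": 0},
    {"x": 0,"y": 0,"z": 106,"roll": 0},
    {"x": 0,"y": 0,"z": 106,"roll": 0}
  ]
}}

```text
time: 6.1
position: [0.5581, 0.0837, 0.1456]
ee_rot: [-0.518, 0.856, -0.0, 0.001]
force: [-0.6, 0.4, -0.5]
grip_width: 0.274
finger_force: 59.4
```

```bash
python3 - <<'E'
from h import *
s=arm.state();print(s['time'],s['position'],s['force'])
p=s['position']; 
for c in('side','top'):
    im=snap(c,c+'2'); u=proj(c,[p[0],p[1],.045]); print(c,u)
    x,y=(u-[45,40]).astype(int); print(x,y)
    z=cv2.resize(np.clip(im[max(y,0):y+80,max(x,0):x+90,::-1].astype(float)*1.4,0,255).astype(np.uint8),None,fx=4.4,fy=5.5 if 0 else 4.4,interpolation=cv2.INTER_CUBIC)
    cv2.imwrite(f'pics/{c}2z.png',z)
a=cv2.imread('pics/side2z.png');b=cv2.imread('pics/top2z.png');h=min(a.shape[0],b.shape[0]);cv2.imwrite('pics/both2.png',np.hstack([a[:h],b[:h]]))
E
```

```text
6.1 [0.55812899 0.08372322 0.14563276] [-0.55653055  0.4337825  -0.52773195]
side [250.00974023 173.67269883]
205 133
top [171.62179342 217.16442592]
126 177
```

View pics/both2.png

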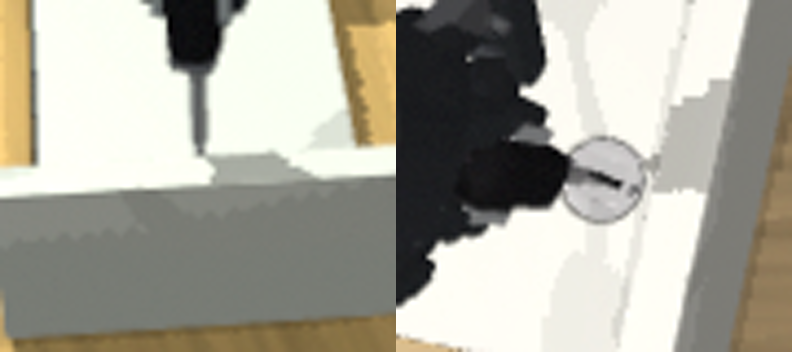

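>>> {"fn": "step_arm", "kwargs": {
  "steps": [
    {"x": 0,"y": 0,"z": 8,"roll": 0},
    {"x": 0,"y": 0,"z": 15,"roll": 0},
    {"x": 0,"y": 0,"z": 16,"roll": 0},
    {"x": 0,"y": 0,"z": 16,"roll": 0}
  ]
}}

```text
time: 6.6
position: [0.5573, 0.0831, 0.1279]
ee_rot: [-0.518, 0.856, 0.0, -0.0]
force: [0.1, 0.0, -1.1]
grip_width: 0.273
finger_force: 59.4
```

```bash
python3 - <<'E'
from h import *
s=arm.state();p=s['position'];print(s['time'],p,s['force'])
ims=np.mean([arm.capture('top').astype(float) for _ in range(4)],0)
a=ims[200:235,155:200,::-1]; z=cv2.resize(a,None,fx=16,fy=16,interpolation=cv2.INTER_CUBIC)
z=np.clip(z,0,255).astype(np.uint8)
R=Ro.from_quat(s['ee_rot']).as_matrix()
for k in(-6,6):
    u=proj('top',[*(p+R[:,0]*k/1000)[:2],p[2]-.088]); q=(u-[155,200])*16; print(k,q); cv2.circle(z,tuple(int(i) for i in q),4,(0,0,255),-1)
cv2.imwrite('pics/t3.png',z)
E
```

```text
6.6 [0.55726302 0.08305436 0.12786709] [ 0.09988807  0.01562809 -1.06358903]
-6 [240.09987995 259.99543426]
6 [331.83217471 308.85096279]
```

View pics/t3.png

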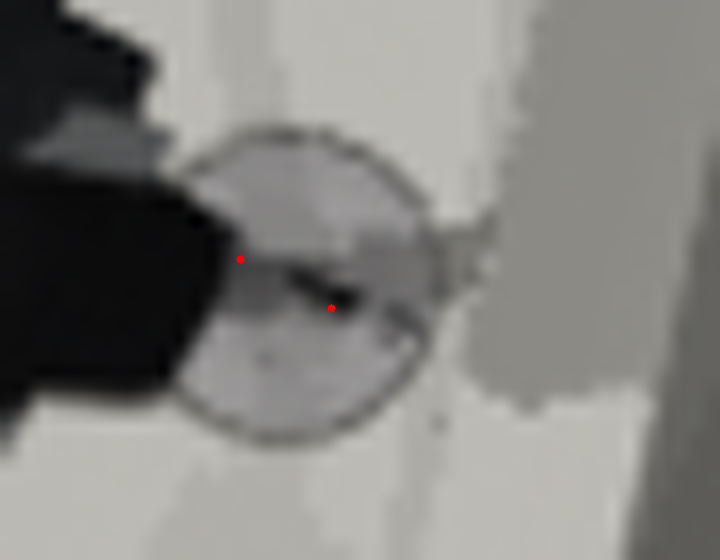

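```bash
python3 - <<'E'
from h import *
for n in('top0','top1'):
    g=cv2.imread(f'pics/{n}.png').astype(float).mean(2)
    ys,xs=np.mgrid[205:230,160:186]; G=g[205:230,160:186]
    r=np.hypot(xs-172.9,ys-217.8); print(np.median(G[r<7]))
    w=np.clip(np.median(G[r<7])-15-G,0,None)*(r<6.3)
    # slot points mapped to world at disc top
    W=np.array([unp('top',a,b,.0375)[:2] for a,b in zip(xs.ravel(),ys.ravel())]); k=w.ravel()
    m=(W*k[:,None]).sum(0)/k.sum(); C=np.cov(W.T,aweights=k); e,v=np.linalg.eigh(C); d=v[:,1]
    print('slot centre',m,'ang',np.degrees(np.arctan2(d[1],d[0])),'len',np.sqrt(12*e)*1000)
    # rim circle: dark ring
    w2=np.clip(np.median(G[r<7])-10-G,0,None)*((r>7.5)&(r<11)); 
    P=W[(w2>8).ravel()]; A=np.c_[2*P,np.ones(len(P))]; s=np.linalg.lstsq(A,(P**2).sum(1),rcond=None)[0]
    print('ring',s[:2],np.sqrt(s[2]+s[:2]@s[:2]))
    print(G.astype(int)[6:20,5:22])
E
```

```text
122.16666666666666
slot centre [0.55828775 0.08397862] ang 70.62959011252119 len [ 4.03869617 16.73383441]
ring [0.55794444 0.08478546] 0.017086814258787834
[[115  97 120 123 124 124 126 127 128 127 126 125 122 119  96 108 150]
 [ 94 130 125 125 124 122 123 124 126 127 129 129 127 125 120  95 109]
 [112 123 124 124 124 122 122 122 122 124 130 128 128 127 126 122 113]
 [124 126 124 122 119 119 121 122 122 121 122 122 123 125 126 124  93]
 [126 127 127 109  82  90 113 116 119 121 122 122 121 123 124 126  98]
 [128 127 127  92  52  19  37  39  89 113 119 122 122 124 125 125 116]
 [127 126 125 113  75  47  27  13  12  36  89 113 117 125 125 126 117]
 [129 126 122 122 122 111  81  57  45  29  14  12  73 121 121 120 107]
 [130 126 123 122 122 122 122 122 111  81  57  40 101 123  85  72  97]
 [127 127 123 122 122 122 122 122 122 121 122 103 124 107  82  68  79]
 [130 130 126 123 121 121 120 121 122 122 122 122 125 109  90 118  85]
 [132 132 130 127 123 120 109 118 122 123 124 124 124 125 124  98 108]
 [ 96 130 130 128 126 125 124 123 122 133 135 126 125 123 107  92 141]
 [105  92 124 128 12
[... 502 characters left out ...]
133 114  86  95 119 121 124 127 127 127 127 128 130 131 103]
 [133 133 133  97  55  23  39  41  93 119 124 127 127 131 131 130 121]
 [133 132 130 118  79  49  30  16  14  38  94 118 122 130 130 131 123]
 [135 132 128 127 127 116  85  59  47  31  17  11  77 127 126 125 111]
 [136 132 129 128 127 127 127 127 116  86  60  43 106 129  90  76 102]
 [132 132 128 127 127 127 127 127 127 127 127 109 130 112  85  72  83]
 [136 135 132 128 126 127 126 126 128 127 127 128 131 114  94 123  89]
 [138 137 135 132 129 125 113 124 127 129 129 129 129 131 130 103 114]
 [100 136 136 134 132 131 129 129 128 139 140 132 130 129 113  96 147]
 [111  96 130 134 132 132 132 131 132 131 130 130 128 116 100 136 149]]
```

The fit gives a slot of 4.0 × 16.7 mm as specified, at yaw −109.4° and centred at (0.558, 0.0844). I'll realign the blade and lower it.

```bash
python3 - <<'E'
from h import *
go([.5581,.0844,.128],-109.4)
E
```

```text
shift [-1.2  0.   0.5] yaw0 -117.63 roll -8.23
```

>>> {"fn": "step_arm", "kwargs": {
  "steps": [
    {"x": -1.5,"y": 0,"z": 0,"roll": -4},
    {"x": -1.5,"y": 0,"z": 0,"roll": -8.2},
    {"x": -1.5,"y": 0,"z": 0,"roll": -8.2},
    {"x": -1.5,"y": 0,"z": 2,"roll": -8.2},
    {"x": -1.5,"y": 0,"z": 4,"roll": -8.2},
    {"x": -1.5,"y": 0,"z": 4,"roll": -8.2}
  ]
}}

```text
time: 7.4
position: [0.558, 0.0843, 0.124]
ee_rot: [-0.577, 0.817, -0.0, -0.0]
force: [-0.2, 0.1, -1.6]
grip_width: 0.273
finger_force: 59.4
```

```bash
python3 - <<'E'
from h import *
s=arm.state();print(s['time'],s['position'],s['force'],s['wrist_torque'])
go([.5581,.0844,.119],-109.4)
E
```

```text
7.4 [0.55801789 0.08430979 0.12397687] [-0.23501623  0.13185371 -1.57541254] [0.01436461 0.00686683 0.03085543]
shift [-0.1 -0.   5. ] yaw0 -109.49 roll -0.09
```

>>> {"fn": "step_arm", "kwargs": {
  "steps": [
    {"x": 0,"y": 0,"z": 1.5,"roll": 0},
    {"x": 0,"y": 0,"z": 3,"roll": 0},
    {"x": 0,"y": 0,"z": 4,"roll": 0},
    {"x": 0,"y": 0,"z": 4,"roll": 0}
  ]
}}

```text
time: 7.8
position: [0.5581, 0.0845, 0.1201]
ee_rot: [-0.578, 0.816, 0.0, -0.0]
force: [0.1, 0.8, -0.9]
grip_width: 0.277
finger_force: 59.4
```

```bash
python3 - <<'E'
from h import *
s=arm.state();print(s['time'],s['position'],s['force'],s['wrist_torque'])
E
```

```text
7.8 [0.55811309 0.08445096 0.1201165 ] [ 0.11638001  0.8016615  -0.92493824] [-0.03597693 -0.06409055 -0.02178347]
```

>>> {"fn": "step_arm", "kwargs": {
  "steps": [
    {"x": 0,"y": 0,"z": 0,"roll": 4},
    {"x": 0,"y": 0,"z": 0,"roll": 8},
    {"x": 0,"y": 0,"z": 0,"roll": 12},
    {"x": 0,"y": 0,"z": 0,"roll": 16},
    {"x": 0,"y": 0,"z": 0,"roll": 20},
    {"x": 0,"y": 0,"z": 0,"roll": 24},
    {"x": 0,"y": 0,"z": 0,"roll": 28},
    {"x": 0,"y": 0,"z": 0,"roll": 30},
    {"x": 0,"y": 0,"z": 0,"roll": 30}
  ]
}}

```text
time: 8.7
position: [0.5584, 0.0843, 0.1204]
ee_rot: [-0.347, 0.938, -0.0, 0.0]
force: [0.8, -1.1, -1.7]
grip_width: 0.274
finger_force: 59.1
```

```bash
cat >> h.py <<'E'
def st():
    s=arm.state(); R=Ro.from_quat(s['ee_rot']).as_matrix()
    print('t',s['time'],'yaw',np.degrees(np.arctan2(R[1,0],R[0,0])).round(2),'p',(s['position']*1000).round(1),'F',s['force'].round(2),'T',s['wrist_torque'].round(3),'q',s['q'].round(2),s['grip_width'])
E
python3 -c "
from h import *
st()
for i in range(4): arm.capture('side'); print(arm.state()['wrist_torque'].round(3),arm.state()['force'].round(2))"
```

```text
t 8.7 yaw -139.44 p [558.4  84.3 120.4] F [ 0.78 -1.08 -1.67] T [-0.162 -0.429  0.047] q [ 0.44  0.73 -1.08  1.81  0.74  1.07  1.36] 0.27377289132525523
[-0.219 -0.471 -0.017] [ 1.16 -0.36 -2.22]
[-0.261 -0.454  0.041] [ 1.59  0.07 -1.5 ]
[-0.319 -0.514 -0.015] [ 2.01  0.03 -1.51]
[-0.304 -0.49   0.046] [ 2.33 -0.31 -1.61]
```

>>> {"fn": "step_arm", "kwargs": {
  "steps": [
    {"x": 0,"y": 0,"z": 0,"roll": 4},
    {"x": 0,"y": 0,"z": 0,"roll": 8},
    {"x": 0,"y": 0,"z": 0,"roll": 12},
    {"x": 0,"y": 0,"z": 0,"roll": 16},
    {"x": 0,"y": 0,"z": 0,"roll": 20},
    {"x": 0,"y": 0,"z": 0,"roll": 24},
    {"x": 0,"y": 0,"z": 0,"roll": 28},
    {"x": 0,"y": 0,"z": 0,"roll": 30},
    {"x": 0,"y": 0,"z": 0,"roll": 30}
  ]
}}

```text
time: 9.8
position: [0.5584, 0.0843, 0.1203]
ee_rot: [-0.092, 0.996, -0.0, 0.0]
force: [1.9, -1.1, -2.1]
grip_width: 0.273
finger_force: 59.3
```

```bash
cat >> h.py <<'E'
def tq(n=5):
    st(); T=[];F=[]
    for i in range(n): arm.capture('side'); s=arm.state(); T.append(s['wrist_torque']);F.append(s['force'])
    print('Tmean',np.mean(T,0).round(3),np.array(T)[:,2].round(3),'F',np.mean(F,0).round(2))
E
python3 -c "
from h import *
tq()"
```

```text
t 9.8 yaw -169.41 p [558.4  84.3 120.3] F [ 1.87 -1.14 -2.08] T [-0.416 -0.652  0.096] q [ 0.38  0.68 -0.94  1.81  0.65  1.    0.92] 0.2732592054091758
Tmean [-0.543 -0.703  0.049] [0.031 0.071 0.04  0.049 0.054] F [ 2.29 -1.59 -1.39]
```

>>> {"fn": "step_arm", "kwargs": {
  "steps": [
    {"x": 0,"y": 0,"z": 0,"roll": 3},
    {"x": 0,"y": 0,"z": 0,"roll": 6},
    {"x": 0,"y": 0,"z": 0,"roll": 9},
    {"x": 0,"y": 0,"z": 0,"roll": 12},
    {"x": 0,"y": 0,"z": 0,"roll": 12}
  ]
}}

```text
time: 10.55
position: [0.5583, 0.0843, 0.1204]
ee_rot: [0.013, 1.0, -0.0, 0.0]
force: [2.6, -0.9, -1.5]
grip_width: 0.272
finger_force: 59.4
```

```bash
python3 -c "
from h import *
tq(4)"
```

```text
t 10.55 yaw 178.55 p [558.3  84.3 120.4] F [ 2.63 -0.91 -1.46] T [-0.61  -0.747  0.002] q [ 0.35  0.66 -0.89  1.81  0.61  0.98  0.75] 0.2721147517499939
Tmean [-0.685 -0.814  0.048] [0.046 0.051 0.051 0.044] F [ 2.98 -2.07 -1.43]
```

>>> {"fn": "step_arm", "kwargs": {
  "steps": [
    {"x": 0,"y": 0,"z": 0,"roll": 3},
    {"x": 0,"y": 0,"z": 0,"roll": 6},
    {"x": 0,"y": 0,"z": 0,"roll": 9},
    {"x": 0,"y": 0,"z": 0,"roll": 9}
  ]
}}

```text
time: 11.15
position: [0.5583, 0.0844, 0.1203]
ee_rot: [0.091, 0.996, -0.0, 0.0]
force: [2.8, -2.6, -1.6]
grip_width: 0.27
finger_force: 59.5
```

```bash
python3 -c "
from h import *
tq(4)"
```

```text
t 11.15 yaw 169.56 p [558.3  84.4 120.3] F [ 2.8  -2.57 -1.63] T [-0.678 -0.827  0.035] q [ 0.33  0.64 -0.85  1.81  0.58  0.96  0.62] 0.2703622616553528
Tmean [-0.751 -0.843  0.041] [0.025 0.059 0.056 0.022] F [ 3.02 -2.34 -0.84]
```

>>> {"fn": "step_arm", "kwargs": {
  "steps": [
    {"x": 0,"y": 0,"z": 0,"roll": 3},
    {"x": 0,"y": 0,"z": 0,"roll": 6},
    {"x": 0,"y": 0,"z": 0,"roll": 8},
    {"x": 0,"y": 0,"z": 0,"roll": 8}
  ]
}}

```text
time: 11.75
position: [0.5582, 0.0844, 0.1203]
ee_rot: [0.16, 0.987, -0.0, 0.0]
force: [2.3, -3.2, -2.2]
grip_width: 0.274
finger_force: 59.4
```

```bash
cat >> h.py <<'E'
def leg(im0=None):
    # sub-pixel position of the leg's outer top edge & board far ref along rows, top view
    g0=cv2.imread('pics/top0.png').astype(float).mean(2); g1=arm.capture('top').astype(float).mean(2)
    o=[]
    for r in range(246,272,2):
        res=[]
        for g in(g0,g1):
            c0=int(196-(r-246)*.21); row=g[r,c0-8:c0+12]; d=np.clip(-np.diff(row),0,None); d[d<8]=0
            res.append((d*np.arange(len(d))).sum()/max(d.sum(),1e-6))
        o.append(res[1]-res[0])
    print('leg shift px',np.median(o).round(2),np.round(o,2))
E
python3 -c "
from h import *
tq(4);leg()"
```

```text
t 11.75 yaw 161.57 p [558.2  84.4 120.3] F [ 2.25 -3.18 -2.22] T [-0.794 -0.926  0.064] q [ 0.31  0.63 -0.81  1.81  0.55  0.95  0.51] 0.27438603827304947
Tmean [-0.828 -0.911  0.06 ] [0.07  0.073 0.094 0.003] F [ 2.34 -2.79 -0.84]
leg shift px -1.13 [-1.13 -1.59 -1.15 -1.58  0.26  0.07  0.75 -1.5  -1.55 -1.13  0.09  0.51
 -1.64]
```

>>> {"fn": "step_arm", "kwargs": {
  "steps": [
    {"x": 0,"y": 0,"z": 0,"roll": 2},
    {"x": 0,"y": 0,"z": 0,"roll": 4},
    {"x": 0,"y": 0,"z": 0,"roll": 6},
    {"x": 0,"y": 0,"z": 0,"roll": 6}
  ]
}}

```text
time: 12.4
position: [0.5582, 0.0844, 0.1203]
ee_rot: [0.213, 0.977, -0.0, 0.0]
force: [4.5, -3.1, -1.3]
grip_width: 0.275
finger_force: 59.4
```

```bash
python3 -c "
from h import *
tq(4);leg()"
```

```text
t 12.4 yaw 155.46 p [558.2  84.4 120.3] F [ 4.5  -3.12 -1.28] T [-0.938 -1.027  0.074] q [ 0.29  0.62 -0.78  1.81  0.53  0.93  0.42] 0.27481490825226995
Tmean [-0.951 -1.052  0.085] [0.052 0.104 0.115 0.069] F [ 3.69 -3.05 -1.03]
leg shift px -1.13 [-1.34 -1.54 -1.13 -1.61  0.3   0.14  0.8  -1.54 -0.21 -1.18 -0.09  0.62
 -1.75]
```

>>> {"fn": "step_arm", "kwargs": {
  "steps": [
    {"x": 0,"y": 0,"z": 0,"roll": 2},
    {"x": 0,"y": 0,"z": 0,"roll": 4},
    {"x": 0,"y": 0,"z": 0,"roll": 4}
  ]
}}

```text
time: 12.95
position: [0.5582, 0.0844, 0.1203]
ee_rot: [0.247, 0.969, -0.0, 0.0]
force: [2.9, -3.5, -0.6]
grip_width: 0.269
finger_force: 59.5
```

```bash
python3 -c "
from h import *
tq(6);leg()"
```

```text
t 12.95 yaw 151.44 p [558.2  84.4 120.3] F [ 2.85 -3.49 -0.56] T [-1.016 -0.933  0.191] q [ 0.28  0.62 -0.76  1.81  0.52  0.93  0.37] 0.2686410175224309
Tmean [-1.061 -0.988  0.113] [0.15  0.103 0.097 0.101 0.115 0.114] F [ 3.13 -3.37 -0.86]
leg shift px -1.31 [-1.35 -1.55 -1.13 -1.56  0.36  0.09  0.84 -1.54 -1.58 -1.31 -0.14  0.62
 -1.75]
```

>>> {"fn": "step_arm", "kwargs": {
  "steps": [
    {"x": 0,"y": 0,"z": 0,"roll": 1.5},
    {"x": 0,"y": 0,"z": 0,"roll": 3},
    {"x": 0,"y": 0,"z": 0,"roll": 3}
  ]
}}

```text
time: 13.6
position: [0.5582, 0.0844, 0.1203]
ee_rot: [0.272, 0.962, -0.0, 0.0]
force: [3.3, -3.2, -2.0]
grip_width: 0.273
finger_force: 59.4
```

```bash
python3 -c "
from h import *
tq(7)"
```

```text
t 13.6 yaw 148.47 p [558.2  84.4 120.3] F [ 3.32 -3.19 -1.99] T [-1.109 -0.992  0.095] q [ 0.27  0.61 -0.74  1.81  0.51  0.92  0.32] 0.2731287889689543
Tmean [-1.181 -1.014  0.123] [0.12  0.12  0.159 0.112 0.088 0.126 0.136] F [ 3.24 -3.95 -0.5 ]
```

>>> {"fn": "step_arm", "kwargs": {
  "steps": [
    {"x": 0,"y": 0,"z": 0,"roll": 1.5},
    {"x": 0,"y": 0,"z": 0,"roll": 3},
    {"x": 0,"y": 0,"z": 0,"roll": 3}
  ]
}}

```text
time: 14.25
position: [0.5582, 0.0844, 0.1203]
ee_rot: [0.297, 0.955, -0.0, 0.0]
force: [3.3, -3.4, -0.2]
grip_width: 0.272
finger_force: 59.4
```

```bash
python3 -c "
from h import *
tq(8);leg()"
```

```text
t 14.25 yaw 145.45 p [558.2  84.4 120.3] F [ 3.34 -3.39 -0.21] T [-1.191 -0.971  0.138] q [ 0.27  0.61 -0.73  1.81  0.5   0.92  0.28] 0.2716777835291808
Tmean [-1.219 -1.016  0.135] [0.14  0.171 0.168 0.099 0.131 0.115 0.134 0.122] F [ 3.33 -3.87 -0.75]
leg shift px -1.13 [-1.35 -1.54 -1.13 -1.53  0.06  0.38  0.8  -1.54 -0.19 -1.32 -0.14  0.67
 -1.74]
```

>>> {"fn": "step_arm", "kwargs": {
  "steps": [
    {"x": 0,"y": 0,"z": 0,"roll": 2},
    {"x": 0,"y": 0,"z": 0,"roll": 4},
    {"x": 0,"y": 0,"z": 0,"roll": 4}
  ]
}}

```text
time: 15.0
position: [0.5582, 0.0844, 0.1203]
ee_rot: [0.331, 0.944, -0.0, 0.0]
force: [3.2, -4.4, -0.4]
grip_width: 0.274
finger_force: 59.5
```

```bash
python3 -c "
from h import *
tq(10)"
```

```text
t 15.0 yaw 141.39 p [558.2  84.4 120.3] F [ 3.18 -4.4  -0.41] T [-1.262 -1.057  0.169] q [ 0.25  0.6  -0.71  1.81  0.49  0.91  0.22] 0.2738280761885725
Tmean [-1.229 -1.039  0.179] [0.174 0.209 0.179 0.205 0.128 0.211 0.188 0.114 0.172 0.207] F [ 3.49 -4.19 -0.76]
```

The torque averages 0.18 N·m, which is snug and under 0.2, and the leg has stopped moving. I'll relax the twist within the slot's play and lift out.

>>> {"fn": "step_arm", "kwargs": {
  "steps": [
    {"x": 0,"y": 0,"z": 0,"roll": -3},
    {"x": 0,"y": 0,"z": 0,"roll": -6},
    {"x": 0,"y": 0,"z": 0,"roll": -6},
    {"x": 0,"y": 0,"z": -5,"roll": -6},
    {"x": 0,"y": 0,"z": -12,"roll": -6},
    {"x": 0,"y": 0,"z": -30,"roll": -6},
    {"x": 0,"y": 0,"z": -70,"roll": -6},
    {"x": 0,"y": 0,"z": -110,"roll": -6},
    {"x": 0,"y": 0,"z": -130,"roll": -6},
    {"x": 0,"y": 0,"z": -130,"roll": -6},
    {"x": 0,"y": 0,"z": -130,"roll": -6}
  ]
}}

```text
time: 16.6
position: [0.5576, 0.0853, 0.2505]
ee_rot: [0.279, 0.96, 0.0, -0.0]
force: [-0.0, 0.7, -0.6]
grip_width: 0.278
finger_force: 60.5
```

```bash
python3 - <<'E'
from h import *
st(); go([.5592,-.2691,.25],163.37)
im=snap('top','top4'); sd=snap('side','side4')
a=cv2.resize(im[160:285,140:225,::-1],None,fx=4.4,fy=4.4,interpolation=cv2.INTER_CUBIC)
b=cv2.resize(sd[60:230,180:330,::-1],None,fx=2.7,fy=550/170,interpolation=cv2.INTER_CUBIC)
cv2.imwrite('pics/both4.png',np.hstack([a,b])); leg()
E
```

```text
t 16.6 yaw 147.57 p [557.6  85.3 250.5] F [-0.02  0.73 -0.63] T [ 0.014  0.033 -0.006] q [ 0.33  0.48 -0.82  1.63  0.37  1.2   0.43] 0.2781179665296636
shift [-1.914e+02 -2.983e+02  2.000e-01] yaw0 147.57 roll -15.8
leg shift px -1.29 [-1.35 -1.55 -1.14 -1.52  0.08  0.06  0.55 -1.37 -1.52 -1.29 -0.19  0.36
 -1.68]
```

View pics/both4.png

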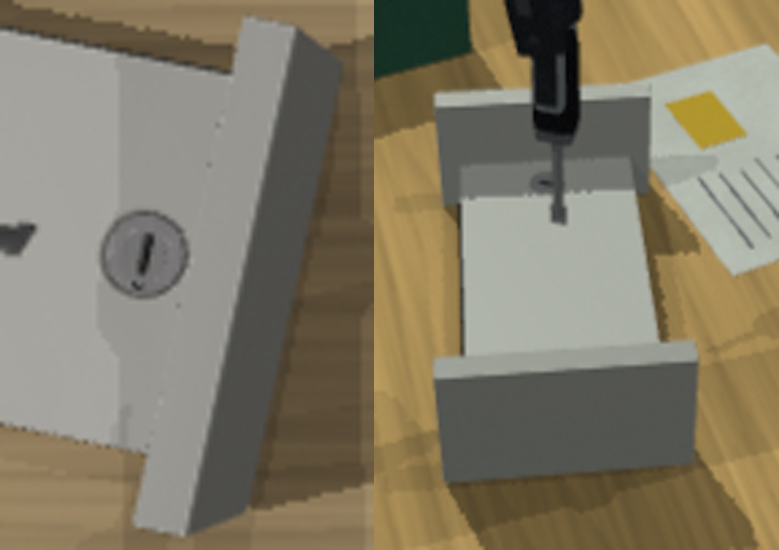

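The slot has turned about 90° clockwise, the gap at the leg is closed, and the driver is still straight in the grip. Now I'll return it to its hole.

>>> {"fn": "step_arm", "kwargs": {
  "steps": [
    {"x": -40,"y": -62,"z": 0,"roll": -4},
    {"x": -191.4,"y": -298.3,"z": 0,"roll": -15.8},
    {"x": -191.4,"y": -298.3,"z": 0,"roll": -15.8},
    {"x": -191.4,"y": -298.3,"z": 0,"roll": -15.8},
    {"x": -191.4,"y": -298.3,"z": 0,"roll": -15.8},
    {"x": -191.4,"y": -298.3,"z": 0,"roll": -15.8},
    {"x": -191.4,"y": -298.3,"z": 0,"roll": -15.8},
    {"x": -191.4,"y": -298.3,"z": 0,"roll": -15.8},
    {"x": -191.4,"y": -298.3,"z": 0,"roll": -15.8},
    {"x": -191.4,"y": -298.3,"z": 0,"roll": -15.8},
    {"x": -191.4,"y": -298.3,"z": 0,"roll": -15.8},
    {"x": -191.4,"y": -298.3,"z": 0,"roll": -15.8}
  ]
}}

```text
time: 17.95
position: [0.5601, -0.2682, 0.2505]
ee_rot: [0.143, 0.99, 0.0, 0.0]
force: [0.6, 0.4, -1.6]
grip_width: 0.273
finger_force: 60.4
```

```bash
python3 - <<'E'
from h import *
st(); go([.5592,-.2691,.102],163.37)
E
```

```text
t 17.95 yaw 163.52 p [ 560.1 -268.2  250.5] F [ 0.63  0.4  -1.57] T [-0.002 -0.049  0.   ] q [ 0.9   0.59 -0.87  1.48  0.46  1.29  1.27] 0.2733154643106358
shift [  0.6  -1.2 148.5] yaw0 163.52 roll 0.15
```

>>> {"fn": "step_arm", "kwargs": {
  "steps": [
    {"x": 0.6,"y": -1.2,"z": 30,"roll": 0},
    {"x": 0.6,"y": -1.2,"z": 65,"roll": 0},
    {"x": 0.6,"y": -1.2,"z": 80,"roll": 0},
    {"x": 0.6,"y": -1.2,"z": 87,"roll": 0},
    {"x": 0.6,"y": -1.2,"z": 92,"roll": 0},
    {"x": 0.6,"y": -1.2,"z": 96,"roll": 0},
    {"x": 0.6,"y": -1.2,"z": 96,"roll": 0}
  ]
}}

```text
time: 18.65
position: [0.5592, -0.2709, 0.1548]
ee_rot: [0.145, 0.989, -0.0, 0.0]
force: [0.4, -0.3, -0.7]
grip_width: 0.277
finger_force: 60.4
```

```bash
python3 -c "
from h import *
tq(1);go([.5590,-.2690,.1025],163.4)"
```

```text
t 18.65 yaw 163.37 p [ 559.2 -270.9  154.8] F [ 0.45 -0.27 -0.68] T [-0.048  0.071 -0.013] q [ 0.89  0.67 -0.82  1.61  0.54  1.1   1.2 ] 0.27689810472810567
Tmean [-0.011 -0.014 -0.011] [-0.011] F [-0.37 -0.04 -1.29]
shift [ 0.8  1.8 52.5] yaw0 163.36 roll -0.04
```

>>> {"fn": "step_arm", "kwargs": {
  "steps": [
    {"x": 0.5,"y": 1.5,"z": 3,"roll": 0},
    {"x": 0.5,"y": 1.5,"z": 18,"roll": 0},
    {"x": 0.5,"y": 1.5,"z": 33,"roll": 0},
    {"x": 0.5,"y": 1.5,"z": 45,"roll": 0},
    {"x": 0.5,"y": 1.5,"z": 51,"roll": 0},
    {"x": 0.5,"y": 1.5,"z": 52.5,"roll": 0},
    {"x": 0.5,"y": 1.5,"z": 52.5,"roll": 0}
  ]
}}

```text
time: 19.4
position: [0.5587, -0.2692, 0.1014]
ee_rot: [0.145, 0.989, 0.0, -0.0]
force: [-0.2, 1.5, -2.1]
grip_width: 0.269
finger_force: 60.7
```

```bash
python3 -c "
from h import *
tq(2)"
```

```text
t 19.4 yaw 163.37 p [ 558.7 -269.2  101.4] F [-0.21  1.48 -2.07] T [-0.023 -0.052  0.047] q [ 0.86  0.72 -0.79  1.67  0.59  1.    1.15] 0.2685951127286748
Tmean [0.041 0.026 0.004] [-0.013  0.021] F [-0.35  0.73 -1.41]
```

>>> {"fn": "step_arm", "kwargs": {
  "steps": [
    {"x": 0,"y": 0,"z": 0.3,"roll": 0},
    {"x": 0,"y": 0,"z": 0.3,"roll": 0},
    {"x": 0,"y": 0,"z": 0.3,"roll": 0},
    {"x": 0,"y": 0,"z": 0.3,"roll": 0},
    {"x": 0,"y": 0,"z": 0.3,"roll": 0}
  ],
  "jaw": 0
}}

```text
time: 20.0
position: [0.5588, -0.2693, 0.1015]
ee_rot: [0.145, 0.989, 0.0, 0.0]
force: [-0.0, -0.2, -0.4]
grip_width: 0.501
finger_force: 0.0
```

>>> {"fn": "step_arm", "kwargs": {
  "steps": [
    {"x": 0,"y": 0,"z": -10,"roll": 0},
    {"x": 0,"y": 0,"z": -40,"roll": 0},
    {"x": 0,"y": 0,"z": -80,"roll": 0},
    {"x": 0,"y": 0,"z": -120,"roll": 0},
    {"x": 0,"y": 0,"z": -150,"roll": 0},
    {"x": 0,"y": 0,"z": -150,"roll": 0},
    {"x": 0,"y": 0,"z": -150,"roll": 0}
  ]
}}

```text
time: 20.7
position: [0.5589, -0.2693, 0.2526]
ee_rot: [0.145, 0.989, -0.0, 0.001]
force: [-0.2, 0.1, -0.6]
grip_width: 0.497
finger_force: 0.0
```

```bash
python3 - <<'E'
from h import *
st(); sd=snap('side','side5')
cv2.imwrite('pics/s5.png',cv2.resize(sd[80:370,120:440,::-1],None,fx=2,fy=2,interpolation=cv2.INTER_CUBIC))
a=cv2.imread('pics/side1.png').astype(float);b=sd[:,:,::-1].astype(float)
d=np.abs(a-b).max(2); print('diff handle area',d[255:305,295:325].mean(), 'slim',d[275:310,240:258].mean(),'leg/board rows',d[170:205,205:300].mean())
E
```

```text
t 20.7 yaw 163.36 p [ 558.9 -269.3  252.6] F [-0.25  0.08 -0.6 ] T [-0.025 -0.094  0.021] q [ 0.9   0.59 -0.87  1.48  0.46  1.29  1.27] 0.49740690458749764
diff handle area 5.722666666666667 slim 1.6714285714285715 leg/board rows 3.646315789473684
```

View pics/s5.png

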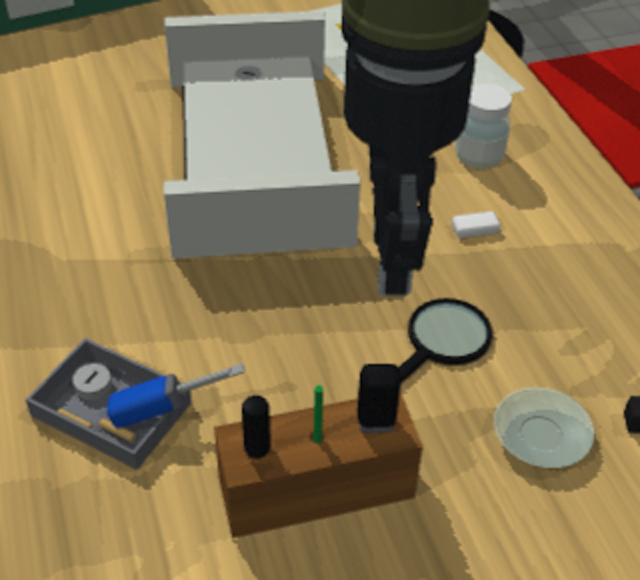

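The driver is home in its hole, the joint is closed, and the bystanders are where they were. Handing in.

```bash
python3 -c "
from h import *
print(arm.finish_job())"
```

```text
the job is handed in; nothing more can be done
None
```

The job is handed in: the cam lock is turned clockwise to about 0.18 N·m (snug, under the 0.2 limit), the leg is closed against the board, and the screwdriver is back in its hole; however, between my first and second looks, during the first approach, the blue look-alike driver ended up in the parts tray and the teal one went out of view; I did not establish why and left both alone.

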